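# Function test of a bench stop station

### The arm

A 6-joint arm with a two-finger parallel gripper is mounted at the origin on a cart in front of the work surface, level with it; the furniture and walls round the work are solid. World frame = base frame: x ahead of the robot, y to its left, z up, the work surface at z = 0. Lengths are in mm, angles in rad, forces in N, time in s.
With the tool pointing down it reaches from about 300 to 775 mm from the base axis. Payload 14.6 kg.
Tool frame: the origin (TCP) lies on the mounting face of the last link; the fingertips stand 199 mm ahead of it and the grasp point (between the pads) lies 180 mm ahead of it; z points along the fingers, y is the line along which they close (so a half turn about z gives the same grasp; the last joint's range is limited). The gripper opens to 94 mm and grips with 3 to 60 N. Pads are 16 mm wide; open, the fingers measure 119 mm over their backs; the gripper's body (75 mm by 177 mm) begins 78 mm behind the grasp point.
Start: joints at [1.249, 0.3, 1.521, -0, 1.321, -0.067], TCP at [138.627, 532.234, 404.646] pointing down, gripper open.
Joint ranges: [-3.03, 3.03], [-0.79, 2.21], [0.23, 2.52], [-1.04, 4.18], [0, 3.07], [-2.55, 2.55]. Speed limits (rad/s): [2.22, 2.22, 2.57, 3.14, 3.14, 3.14].

### API

Orientations are given as [roll, pitch, yaw] about the fixed x, y, z axes, in that order (R = Rz(yaw) Ry(pitch) Rx(roll)).
In Python, from cell import manip gives the robot as it stands. The module is installed in compiled form; this text tells all that it offers.
- The arm moves only by the shell command python3 -m creep 'ROWS' [FORCE]. ROWS is a JSON object of lists of equal length, an entry for each row: "slide": the shift along the world's x, y, z in cm, a list of three; "turn": the turn about the world's z in rad; "claw": the opening, from 0 (shut) to 1 (fully open). A call has 1 to 8 rows; each row shifts and turns the commanded pose from where the row before left it; what a row does not reach is not made up. A row lasts 1/8 s, in which the tool goes at most 62.5 mm and 10.7 degrees, less where a joint would pass 70% of its speed; a pose out of reach is approached as far as the arm can. A call with a gripper value outside its range is refused whole. The fingers move at their own pace and stop on an object; FORCE is the grip in N (left out, the last holds). Time passes only in rows, so rows that do not move let the fingers close. It gives the time, the measured TCP pose, the force, the opening and the grip force at its end, in the units of the state.
- manip.read_state(): the state, without advancing time (a new reading comes with each control period).
- manip.camera(name): name is "scene" or "side" or "wrist"; returns (picture, depth): 384x512x3 uint8, red, green, blue; 384x512 float32, mm along the optical axis (not along the pixel's ray), 0 where there is no reading.
- manip.calibration(name): a dict with "intrinsics" (3x3 intrinsics, pixels), "k1" (the pictures are not rectified: a ray, as slopes to the right and down, at radius r is drawn at 1 + k1 r^2 times it, then the intrinsics apply), "pose" (4x4, takes a point from camera to world coordinates). Camera axes: x right, y up, looking along -z (the intrinsics and any distortion apply to the point x, -y, -z); pixel columns grow to the right and rows downward; lengths in mm; the calibration is good to about 2 mm. A picture is of the moment at which its call begins: read the wrist's pose just before it. calibration takes no time and is no camera call; for the wrist camera it gives the pose at the moment of the call.
- manip.sign_off(): hands the job in; it is judged then, once.
Trained networks look in the newest picture that a camera, given by its name, has taken for a name from the list of things; names that differ only in an ending like _2 or _b are one class to them, and where a whole thing is asked for, a point or a joint stands for the part that bears it (a point fixed in the world has none). Each returns a list of dicts, best first, with "score" (0 to 1); they miss things now and then, are a little off and sometimes report something else, mostly with a low value. They report only what shows in the picture. A call takes as long as a camera call. They do not tell look-alikes from the thing itself.
- manip.cut_out(query, camera): "mask" (384x512 bool, what is visible of it) and "position" ([column, row] in pixels, amid what is visible of it).
The state is a dict: "clock": time; "joints": joint angles; "qd": joint speeds; "effort": joint torques, N m; "eef_pos": TCP position; "eef_rot": TCP orientation; "wrist_force": force on the tool from outside, world axes, zero at the start; "moment": the same for the moment, N m; "finger_gap": finger opening in mm; "finger_force": force on a finger pad.
Only numpy, scipy, OpenCV 4.12 (cv2) and the standard library are available. Lean on these libraries where they do the work, as an engineer would, in place of code of your own. Each camera call takes 0.05 s, during which the arm holds its last target. There are 200 camera calls.

### The job

Test the stop station on the worktop: press its mushroom stop button in until it latches, then twist the head clockwise (seen from above) until it springs back out, and then press the small round start button fully down and let it come up again. Use only your fingertips, gently: grip nothing, do not press start while the stop is in, and leave the jars, vial, timer, cup and bottle standing where they are.

Things in the scene. Friction and masses are not known exactly. Their poses are not given: they have to be found in the camera images.
- station: stop station: a grey box fixed to the worktop, 100 mm (its x) by 190 mm (its y) by 60 mm high. Origin at the centre of its underside, z up; at yaw 0 its x points away from the robot. On its top are the mushroom stop (axis at x 0, y +45 mm), the start button (axis at x 0, y -55 mm) and a small fixed white pilot lamp (x +34, y -8 mm, 9 mm high). A cable gland sticks out 20 mm at the +x side.
- stop_top (a point): top centre of the mushroom stop, on its turning axis, on top of the ridge; it moves and turns with the head. The black head is a disc 64 mm across, 15 mm thick, with a nearly flat top; on it stands a straight ridge 60 mm long, 12 mm wide and 15 mm high (its top is this point's height, so the disc's top lies 15 mm below the point). The ridge runs along this point's x axis, which is the station's x axis when the head is not turned. Out, the point stands 107 mm above the worktop.
- stop_press (a joint): how far the mushroom is pressed in, in m: 0 out, 0.0115 at the stop. Sprung: about 5 N at first, about 9 N before the end stop. Past about 0.0095 it latches, and rests at about 0.009 when let go.
- stop_turn (a joint): twist of the head, rad: 0 at rest, grows clockwise seen from above, to 1.0. A spring (0.03 Nm at 0, 0.09 at 1.0) turns it back. Latched, it comes free at about 0.45 (0.6 to 0.8 to be sure) and rises; a fingertip close over the disc holds it down until raised. Free, it turns back by itself. Turn it by a sideways push on the ridge near one end. Load it with 45 N at most.
- start_top (a point): centre of the top face of the start button, a black round push button 26 mm across in a steel bezel on the station's top; when up it stands 82 mm above the worktop
- start (a joint): how far the start button is pressed, in m: 0 up, 0.006 fully down; sprung, about 5 N when fully down; it does not latch
- jar_a: closed sample jar, 45 mm across, 61 mm high, black cap, standing in front of the station; origin at the centre of its underside; loose, to be left alone
- jar_b: second such sample jar, 45 mm across, 61 mm high, in front of the station; origin at the centre of its underside; loose, to be left alone
- vial: small vial, 22 mm across, 56 mm high, black cap, behind the station; origin at the centre of its underside; loose, to be left alone
- timer: white digital timer lying flat, 58 x 62 x 20 mm, at the right; origin at the centre of its underside; loose, to be left alone
- cup: clear plastic cup, 72 mm across, 72 mm high, at the left; origin at the centre of its underside; loose, to be left alone
- amber: amber bottle, 64 mm across, 138 mm high, at the far left; origin at the centre of its underside; loose, to be left alone
Mind the look-alikes: they are no part of the job. What is shaped like the station but purple is not meant.

How it is judged (in metres and radians):
On the way, in this order (a step that is already met when the one before it is completed fails the run):
1. the mushroom stop is pressed in (value of joint stop_press above 0.0075 m), for 0.3 s.
2. its head is being twisted clockwise while it is in (value of joint stop_turn above 0.2 rad and value of joint stop_press above 0.004 m), for 0.02 s.
3. it has sprung back out (value of joint stop_press below 0.002 m), for 0.2 s.
4. the start button is pressed down (value of joint start above 0.0045 m), for 0.05 s.
At the end, for the whole second after the job is handed in: the mushroom stop is out (within 2 mm) and turned back (within 0.15 rad), the start button is up again (within 1.5 mm), and the jars, vial, timer, cup and bottle are within 20 mm of where they stood (value of joint stop_press below 0.002 m and value of joint stop_turn below 0.15 rad and value of joint start below 0.0015 m and not (distance of any of jar_a, jar_b, vial, timer, cup, amber from where it was at the start of the episode above 0.02 m)); the robot touches nothing.
It fails at once if start pressed (over 2.5 mm) while the stop is in (over 3 mm) (value of joint start above 0.0025 m and value of joint stop_press above 0.003 m).
It fails at once if the mushroom head gripped hard or struck, with more than 45 N (contact force between the fingers and stop_turn above 45 N).
It fails at once if a jar, the vial, the timer, the cup or the bottle shifted by more than 20 mm (distance of any of jar_a, jar_b, vial, timer, cup, amber from where it was at the start of the episode above 0.02 m).
It fails at once if a jar, the vial, the timer, the cup or the bottle lifted off the worktop (height (world z) of any of jar_a, jar_b, vial, timer, cup, amber above 0.01 m).
It fails at once if a jar, the vial, the cup or the bottle tipped over (angle between any of jar_a, jar_b, vial, cup, amber's own z axis and vertical above 0.35 rad).
It also fails if it takes over 45 s, if anything falls off the work surface, if the arm or the gripper's body presses on something with over 40 N, if the wrist force passes 120 N, or if a joint passes its speed limit or range.

## Working session

There is one attempt and no reset: what is moved stays moved. The work goes in short steps, Python scripts to look and compute and a shell command to move; the robot and the scene stay as the last step left them, time stands still between calls to the robot, and variables do not carry over. Pictures are saved under pics/ and viewed, at most 10 in all, crops included, and the job is handed in when it is done.

```bash
mkdir -p pics
cat > h.py <<'E'
import numpy as np, cv2
from cell import manip
def world(cam,uv,depth,cal=None):
    c=cal or manip.calibration(cam);K=np.array(c["intrinsics"]);uv=np.atleast_2d(uv).astype(float)
    s=cv2.undistortPoints(uv.reshape(-1,1,2),K,np.array([c["k1"],0,0,0,0.])).reshape(-1,2)
    d=np.asarray(depth,float).reshape(-1)
    p=np.c_[s[:,0]*d,-s[:,1]*d,-d]
    T=np.array(c["pose"]);return p@T[:3,:3].T+T[:3,3]
def ptsmask(cam,m,dep,cal=None):
    v,u=np.nonzero(m&(dep>0));return world(cam,np.c_[u,v],dep[v,u],cal)
E
python3 - <<'E'
from h import *
a=manip.camera("scene");b=manip.camera("side")
np.savez("s0.npz",a=a[0],ad=a[1],b=b[0],bd=b[1])
cv2.imwrite("pics/scene0.png",a[0][:,:,::-1]);cv2.imwrite("pics/side0.png",b[0][:,:,::-1])
s=manip.read_state();print(s["eef_pos"],s["eef_rot"],s["clock"],s["finger_gap"])
for cam,dep in(("scene",a[1]),("side",b[1])):
  for q in("station","stop_top","start_top"):
    for r in manip.cut_out(q,cam):
        p=ptsmask(cam,r["mask"],dep);print(cam,q,round(r["score"],2),np.round(r["position"]),r["mask"].sum(),np.median(p,0).round() if len(p) else 0, np.percentile(p[:,2],97).round())
E
```

```text
[138.62035914 532.20555001 404.1264432 ] [-3.14052135e+00 -4.83724813e-05  2.88681804e+00] 0.1 93.87318167285423
scene station 0.89 [216. 306.] 1758 [446. 645.  60.] 103.0
scene station 0.71 [264. 196.] 115 [515. 154.  94.] 110.0
scene station 0.7 [270. 196.] 1059 [504. 138.  59.] 103.0
scene stop_top 0.7 [208. 308.] 256 [454. 681.  92.] 110.0
scene stop_top 0.47 [264. 194.] 148 [518. 153.  93.] 110.0
scene start_top 0.49 [226. 285.] 37 [453. 578.  81.] 89.0
side station 0.84 [266. 210.] 1677 [492. 154.  57.] 100.0
side station 0.55 [178. 318.] 3917 [433. 671.  59.] 102.0
side stop_top 0.85 [164. 304.] 545 [450. 682.  91.] 108.0
side stop_top 0.6 [261. 199.] 229 [510. 153.  91.] 107.0
side start_top 0.44 [195. 284.] 102 [449. 578.  80.] 85.0
side start_top 0.42 [259. 199.] 207 [508. 153.  91.] 107.0
```

View pics/scene0.png

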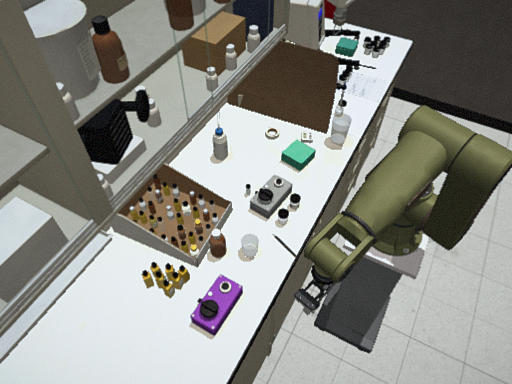

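View pics/side0.png

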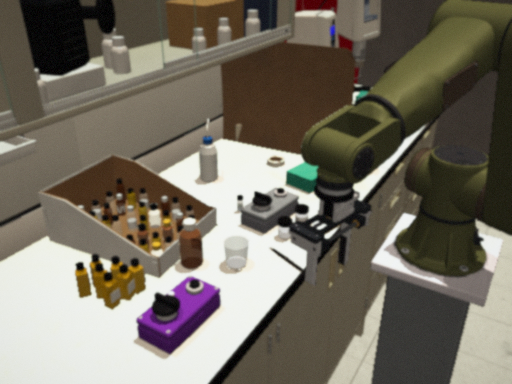

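Two candidates: the purple station at scene (216,306) is the look-alike. The grey one at scene (270,196) / side (266,210), with jars in front, fits the description. I'll go above the grey one and confirm in the wrist view.

```bash
python3 -m creep '{"slide":[[3.8,-4.8,0],[3.8,-4.8,0],[3.8,-4.8,0],[3.8,-4.8,0],[3.8,-4.8,0],[3.8,-4.8,0],[3.8,-4.8,0],[3.8,-4.8,0]],"turn":[0.06,0.06,0.06,0.06,0,0,0,0],"claw":[0,0,0,0,0,0,0,0]}' 10
python3 - <<'E'
from h import *
c=manip.calibration("wrist");im,d=manip.camera("wrist")
np.savez("w1.npz",im=im,d=d,pose=c["pose"])
cv2.imwrite("pics/w1.png",im[:,:,::-1])
s=manip.read_state();print(s["eef_pos"],s["eef_rot"],s["clock"],s["finger_gap"],np.array(c["pose"]).round(2))
for q in("station","stop_top","start_top"):
    for r in manip.cut_out(q,"wrist"):
        p=ptsmask("wrist",r["mask"],d,c);print(q,round(r["score"],2),np.round(r["position"]),r["mask"].sum(),np.median(p,0).round() if len(p) else 0)
E
```

```text
clock: 1.4
eef_pos: [443.5, 146.4, 404.9]
eef_rot: [3.141, 0.001, 3.127]
wrist_force: [0.6, 0.4, 0.7]
finger_gap: 17.7
finger_force: 0.0
[446.48717973 142.08191594 404.7044435 ] [-3.14037945e+00  1.30348241e-03  3.12338883e+00] 1.45 13.457726102882003 [[ 1.0000e-02 -9.6000e-01 -2.7000e-01  3.6627e+02]
 [ 1.0000e+00  1.0000e-02  0.0000e+00  1.4820e+02]
 [ 0.0000e+00 -2.7000e-01  9.6000e-01  3.8558e+02]
 [ 0.0000e+00  0.0000e+00  0.0000e+00  1.0000e+00]]
station 0.63 [199. 217.] 10945 [488.  86.  61.]
stop_top 0.73 [251. 252.] 1499 [513. 146.  93.]
stop_top 0.62 [252. 248.] 1466 [513. 146.  93.]
start_top 0.78 [162. 234.] 451 [502.  48.  82.]
```

View pics/w1.png

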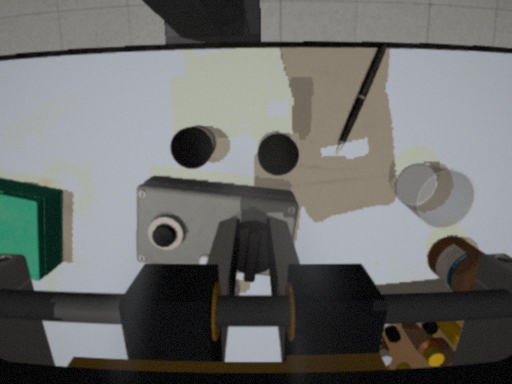

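The wrist view shows the grey station, with start at (163,234), the mushroom partly hidden by the fingers at (252,250) and the jars in front. It's the right one. I'll back off 9 cm for a settled, unblocked look.

```bash
python3 -m creep '{"slide":[[-4.5,-2,0],[-4.5,-2,0],[0,0,0],[0,0,0]],"turn":[0.015,0,0,0],"claw":[0,0,0,0]}' 10
cat > look.py <<'E'
from h import *
import sys
c=manip.calibration("wrist");im,d=manip.camera("wrist");n=sys.argv[1]
np.savez(n+".npz",im=im,d=d,pose=c["pose"])
s=manip.read_state();print(s["eef_pos"].round(1),s["eef_rot"].round(3),s["clock"],s["finger_gap"])
cv2.imwrite(f"pics/{n}.png",cv2.resize(im[100:384,100:400,::-1],None,fx=2,fy=2))
for q in("stop_top","start_top"):
    for r in manip.cut_out(q,"wrist")[:2]:
        p=ptsmask("wrist",r["mask"],d,c)
        print(q,round(r["score"],2),np.round(r["position"]),len(p),np.median(p,0).round(1))
        if q=="stop_top":
            for lab,t in(("ridge",p[p[:,2]>p[:,2].max()-9]),("disc",p[(p[:,2]<97)&(p[:,2]>85)])):
                if len(t)>20:
                    R=cv2.minAreaRect(t[:,:2].astype(np.float32));print(lab,len(t),np.round(np.median(t[:,2]),1),np.round(R[0],1),np.round(R[1],1),R[2])
        else:
            t=p[p[:,2]>78]
            if len(t)>20:print("start",cv2.minEnclosingCircle(t[:,:2].astype(np.float32)),np.median(t[:,2]))
v,u=np.mgrid[0:384,0:512];P=world("wrist",np.c_[u.ravel(),v.ravel()],d.ravel(),c)
t=P[(d.ravel()>0)&(abs(P[:,2]-60)<4)&(abs(P[:,0]-505)<80)&(abs(P[:,1]-100)<130)]
R=cv2.minAreaRect(t[:,:2].astype(np.float32));print("box",len(t),R,t[:,2].mean())
E
python3 look.py w2
```

```text
clock: 2.1
eef_pos: [352.6, 109.0, 405.1]
eef_rot: [3.141, 0.001, -3.14]
wrist_force: [-0.1, 0.5, -0.6]
finger_gap: 0.4
finger_force: 0.0
[352.9 109.  404.9] [ 3.141e+00  1.000e-03 -3.140e+00] 2.15 0.543500051944155
box 719 ((457.3337097167969, 94.94442749023438), (140.77813720703125, 160.74366760253906), 58.2769775390625) 60.00508214496702
```

View pics/w2.png

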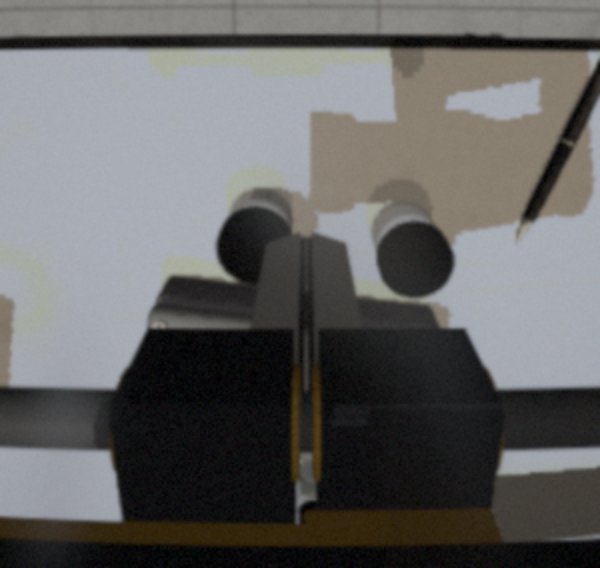

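The fingers hide the station from here, because the image's downward direction is +x. I'll go the other way, to x≈540.

```bash
python3 -m creep '{"slide":[[6,0,0],[6,0,0],[6,0,0],[0.7,0,0],[0,0,0],[0,0,0]],"turn":[0,0,0,0,0,0],"claw":[0,0,0,0,0,0]}' 10; python3 look.py w3
```

```text
clock: 3.0
eef_pos: [538.8, 108.5, 405.0]
eef_rot: [3.142, 0.0, -3.141]
wrist_force: [-0.1, 0.9, 0.2]
finger_gap: 0.3
finger_force: 0.0
[538.7 108.4 405.3] [ 3.141e+00  1.000e-03 -3.141e+00] 3.05 0.37328698869718824
stop_top 0.69 [287. 163.] 3014 [515.4 142.6  92.3]
ridge 788 107.5 [517.9 145. ] [12.2 60. ] 82.62432861328125
disc 2189 91.8 [516.8 145. ] [62.6 61.7] 61.878780364990234
start_top 0.56 [190. 149.] 511 [504.6  46.9  82.3]
start ((505.0679931640625, 46.52592468261719), 12.821105003356934) 82.44673670389989
box 11235 ((488.6725158691406, 103.6280288696289), (189.51988220214844, 148.0288848876953), 83.19679260253906) 60.48335224882974
```

View pics/w3.png

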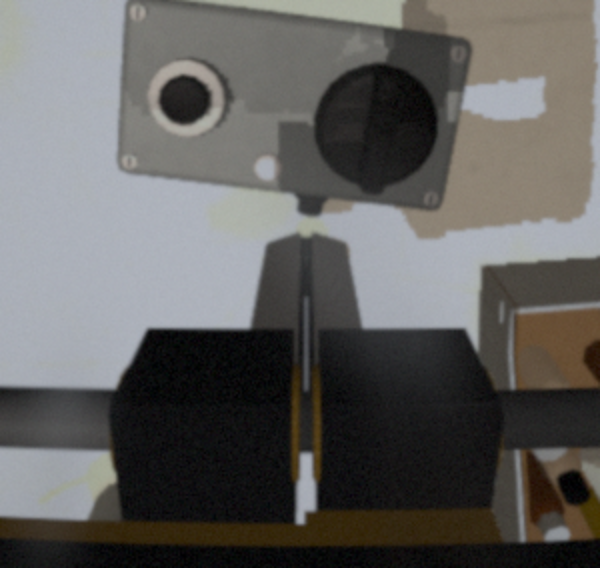

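The settled measurement gives stop (518,145) with ridge top z 107.5, and start (505,47) with z 82.4. Their spacing is 99 mm (nominal 100). The ridge and the station both give a yaw of about -0.13, which is consistent. Next I'll press the stop.

```bash
python3 -m creep '{"slide":[[-2.1,3.65,0],[0,0,-4.5],[0,0,-4.5],[0,0,0],[0,0,-0.4],[0,0,-0.4],[0,0,-0.4],[0,0,0]],"turn":[0,0,0,0,0,0,0,0],"claw":[0,0,0,0,0,0,0,0]}'
```

```text
clock: 4.15
eef_pos: [518.9, 144.8, 303.6]
eef_rot: [3.141, 0.002, -3.141]
wrist_force: [0.0, 0.1, 5.7]
finger_gap: 0.2
finger_force: 2.7
```

```bash
python3 -m creep '{"slide":[[0,0,-0.3],[0,0,-0.3],[0,0,-0.2],[0,0,0]],"turn":[0,0,0,0],"claw":[0,0,0,0]}'
```

```text
clock: 4.65
eef_pos: [518.9, 144.7, 295.8]
eef_rot: [3.141, 0.002, -3.141]
wrist_force: [-0.2, -0.4, 7.9]
finger_gap: 0.7
finger_force: 4.0
```

```bash
python3 -m creep '{"slide":[[0,0,-0.1],[0,0,-0.05],[0,0,0],[0,0,0],[0,0,0.2],[0,0,0.1],[0,0,0]],"turn":[0,0,0,0,0,0,0],"claw":[0,0,0,0,0,0,0]}'
```

```text
clock: 5.52
eef_pos: [518.9, 144.7, 297.4]
eef_rot: [3.141, 0.002, -3.141]
wrist_force: [-0.1, 0.0, 8.5]
finger_gap: 0.6
finger_force: 3.8
```

```bash
python3 -m creep '{"slide":[[0,0,0.3],[0,0,0]],"turn":[0,0],"claw":[0,0]}'
```

```text
clock: 5.78
eef_pos: [518.7, 144.7, 299.4]
eef_rot: [3.142, 0.0, -3.141]
wrist_force: [0.4, 1.1, -0.3]
finger_gap: 0.3
finger_force: 0.0
```

Latched: the contact force is gone at a height where the head pushed back before. Next I'll straddle the ridge with the fingers about 40 mm apart and twist clockwise with the tool.

```bash
python3 -m creep '{"slide":[[-0.05,0,3],[0,0,0],[0,0,0],[0,0,0],[0,0,0],[0,0,0],[0,0,0]],"turn":[0,-0.17,-0.17,-0.16,0,0,0],"claw":[0.43,0.43,0.43,0.43,0.43,0.43,0.43]}'; python3 -c "
from h import *
print(manip.read_state()['joints'])"
```

```text
clock: 6.65
eef_pos: [518.1, 144.7, 329.1]
eef_rot: [-3.141, -0.0, 2.644]
wrist_force: [-0.1, -0.3, -0.1]
finger_gap: 40.9
finger_force: 0.0
[ 2.04314406e-01  3.47837987e-01  1.64205197e+00 -2.99404922e-05
  1.15182232e+00 -8.68760931e-01]
```

```bash
python3 -m creep '{"slide":[[0,0,-2],[0,0,-2],[0,0,0],[0,0,0],[0,0,0],[0,0,0],[0,0,0]],"turn":[0,0,0,-0.17,-0.17,-0.17,0],"claw":[0.43,0.43,0.43,0.43,0.43,0.43,0.43]}'; python3 -c "
from h import *
print(manip.read_state()['moment'])"
```

```text
clock: 7.52
eef_pos: [518.3, 144.7, 290.1]
eef_rot: [3.141, 0.001, 2.133]
wrist_force: [0.0, -0.1, 0.5]
finger_gap: 40.6
finger_force: 0.2
[-0.19556657  0.04280399 -0.00988614]
```

```bash
python3 -m creep '{"slide":[[0,0,0],[0,0,0],[0,0,0],[0,0,0],[0,0,0],[0,0,0]],"turn":[-0.16,-0.16,-0.16,-0.16,-0.13,0],"claw":[0.43,0.43,0.43,0.43,0.43,0.43]}'; python3 -c "
from h import *
s=manip.read_state();print(s['moment'],s['wrist_force'])"
```

```text
clock: 8.28
eef_pos: [518.2, 144.5, 289.9]
eef_rot: [3.141, 0.0, 1.366]
wrist_force: [-1.0, -3.4, 3.5]
finger_gap: 40.4
finger_force: 4.9
[-0.82662534  0.39579154  0.13614502] [-0.9744149  -3.35906258  3.53354282]
```

There's a moment about z and an upward push of 3.5 N, so the head has come free and is resting under the fingertips. I'll raise straight up.

```bash
python3 -m creep '{"slide":[[0,0,0.4],[0,0,0.6],[0,0,1.5],[0,0,4],[0,0,3],[-1,-5,0],[0,0,0],[0,0,0]],"turn":[0,0,0,0,0,0,0,0],"claw":[0.43,0.43,0.43,0.43,0,0,0,0]}'; python3 look.py w4
python3 - <<'E'
from h import *
b,d=manip.camera("side")
cv2.imwrite("pics/side4.png",cv2.resize(b[130:260,190:350,::-1],None,fx=4,fy=4))
r=manip.cut_out("stop_top","side")
for x in r:
    p=ptsmask("side",x["mask"],d);p=p[p[:,2]>98];print(np.median(p,0),len(p))
    if len(p)>10: print(np.percentile(p[:,2],90),cv2.minAreaRect(p[:,:2].astype(np.float32)))
E
```

```text
clock: 9.28
eef_pos: [508.2, 95.0, 385.0]
eef_rot: [3.14, -0.001, 1.362]
wrist_force: [0.4, 0.8, 0.2]
finger_gap: 4.0
finger_force: 0.0
[508.2  95.3 384.7] [ 3.141e+00 -1.000e-03  1.362e+00] 9.325 1.1158662733262519
stop_top 0.77 [251. 138.] 3658 [517.9 147.8  92.2]
ridge 972 107.3 [517.3 145. ] [12.2 59.5] 82.75646209716797
disc 2663 91.7 [517.8 144.8] [62.3 61.3] 83.4670639038086
start_top 0.74 [250. 137.] 3761 [518.1 147.7  92.1]
start ((517.7208862304688, 145.1371307373047), 32.02109909057617) 92.1423513884219
start_top 0.62 [252. 231.] 126 [498.5  49.7  82.3]
start ((499.15960693359375, 47.714637756347656), 10.748847007751465) 82.45872257260459
box 10699 ((487.9763488769531, 104.33777618408203), (187.7041473388672, 148.21778869628906), 82.66719055175781) 60.41185543551924
[507.26151359 149.14856372 103.9589842 ] 61
107.43154765532029 ((511.76763916015625, 148.61053466796875), (53.988948822021484, 15.805825233459473), 3.364030361175537)
[451.07253068 678.83821568 104.72338104] 153
108.17964424042569 ((455.5762939453125, 677.035888671875), (14.606844902038574, 61.348350524902344), 89.37061309814453)
[565.94900698 441.50388758 113.02847021] 296
137.64265693833875 ((572.4342651367188, 436.55743408203125), (47.232906341552734, 48.723716735839844), 85.5744400024414)
```

View pics/w4.png

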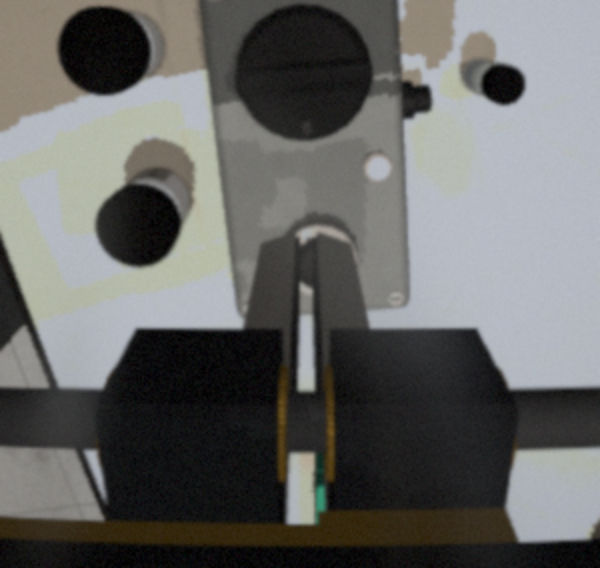

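The picture shows the head out (ridge top 107.3 mm, crop (303,70)) and turned back to its old angle, with the jars and vial in place. Next is start, at (505,47).

```bash
python3 -m creep '{"slide":[[-0.3,-4.8,0],[0,0,-5],[0,0,-4.8],[0,0,-0.4],[0,0,-0.3],[0,0,-0.3],[0,0,0],[0,0,0]],"turn":[0,0,0,0,0,0,0,0],"claw":[0,0,0,0,0,0,0,0]}'
```

```text
clock: 10.52
eef_pos: [505.4, 46.9, 277.1]
eef_rot: [3.139, -0.001, 1.362]
wrist_force: [2.3, 2.5, 3.9]
finger_gap: 0.9
finger_force: 1.9
```

```bash
python3 -m creep '{"slide":[[0,0,-0.2],[0,0,-0.05],[0,0,0],[0,0,0]],"turn":[0,0,0,0],"claw":[0,0,0,0]}'
```

```text
clock: 11.02
eef_pos: [505.5, 46.9, 275.2]
eef_rot: [3.139, -0.001, 1.362]
wrist_force: [-2.1, 2.8, 18.2]
finger_gap: 0.5
finger_force: 9.4
```

18 N at the expected full-down height means the button is bottomed out. I'll raise and check.

```bash
python3 -m creep '{"slide":[[0,0,0.5],[0,0,2],[0,0,5],[0,0,4],[3,0,0],[0,-5,0],[0,0,0],[0,0,0]],"turn":[0,0,0,0,0,0,0,0],"claw":[0,0,0,0,0,0,0,0]}'; python3 look.py w5
python3 - <<'E'
from h import *
b,d=manip.camera("side")
for q in("start_top","stop_top"):
  for x in manip.cut_out(q,"side"):
    p=ptsmask("side",x["mask"],d);print(q,np.median(p,0).round(),np.percentile(p[:,2],90).round(1))
E
```

```text
clock: 12.02
eef_pos: [535.0, -3.1, 388.3]
eef_rot: [-3.141, 0.0, 1.361]
wrist_force: [-0.2, 0.7, 0.1]
finger_gap: 0.9
finger_force: 0.0
[535.   -2.8 388.4] [-3.141  0.     1.362] 12.075 0.7534571880437511
stop_top 0.68 [211.  85.] 17858 [515.6 102.7  61.1]
ridge 1190 107.3 [517.9 144.9] [12.5 60.2] 83.20545196533203
disc 2973 91.8 [518.1 142.7] [58.1 61.8] 77.53903198242188
stop_top 0.61 [198.  38.] 4281 [518.4 140.8  92.4]
ridge 1188 107.3 [517.9 144.9] [12.5 60.2] 83.20545196533203
disc 2969 91.8 [518.1 142.7] [58.1 61.8] 77.53903198242188
start_top 0.57 [211. 147.] 559 [505.4  46.3  82.5]
start ((504.6836853027344, 45.89043426513672), 12.956239700317383) 82.51651366669029
box 12474 ((487.42236328125, 99.2016830444336), (180.9315643310547, 148.02871704101562), 82.70582580566406) 60.4984477263242
start_top [560. 448.  75.] 126.3
start_top [448. 578.  81.] 83.3
stop_top [450. 681.  91.] 105.9
stop_top [511. 153.  91.] 105.0
```

The stop is out and turned back, start is up at 82.5 mm, and the arm is clear.

```bash
python3 -c "
from cell import manip
print(manip.sign_off())"
```

```text
the job is handed in; nothing more can be done
None
```

The job is handed in (no verdict was returned): on the grey station I pressed the stop until it latched, twisted it clockwise until it sprang back out, then pressed start fully down and released it; no contact was made with the loose items.

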